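# Draw the fluorescence filter slider to its middle click and hold it

## Robot

A 7-joint arm with a two-finger parallel gripper is mounted at the origin on the work surface. World frame = base frame: x ahead of the robot, y to its left, z up, the work surface at z = 0. Lengths are in m, angles in rad, forces in N, time in s.
With the tool pointing down it reaches from about 0.425 to 0.925 m from the base axis. Payload 6.8 kg.
Tool frame: the origin (TCP) lies midway between the tips of the shut fingers; the grasp point (between the pads) lies 19 mm behind it; z points along the fingers, y is the line along which they close (so a half turn about z gives the same grasp; the last joint's range is limited). The gripper opens to 85 mm and grips with 20 to 120 N. Pads are 22 mm wide; open, the fingers measure 114 mm over their backs; the gripper's body (76 mm by 85 mm) begins 54 mm behind the grasp point. The pads swing forward as they close: fully open they stand 13 mm farther back than shut.
Start: joints at [1.084, 0.477, 0.022, 1.555, -0.011, 1.109, -0.083], TCP at [0.25, -0.627, 0.231] pointing down, gripper open.
Joint ranges: [-2.96, 2.96], [-0.34, 2.1], [-1.41, 1.46], [0.24, 2.44], [-1.37, 4.51], [0.17, 1.92], [-2.96, 2.96]. Speed limits (rad/s): [2.39, 2.39, 3.14, 3.14, 3.14, 3.14, 3.14].

## Interface

Orientations are given as a unit quaternion [w, x, y, z].
In Python, from station import bot, imaging gives the robot as it stands.
- The arm moves only by the tool move_arm, never from a script. Its argument "commands" is a list that holds one entry, the list of rows, each a list of 7 numbers: the shift along the tool's x, y, z in m, then the turn, a rotation vector about the tool's x, y, z in degrees, then the finger opening in m, from 0 to 0.0854. In form: [[[x, y, z, rx, ry, rz, grip], ...]]. A call has 1 to 20 rows; each row shifts and turns the commanded pose from where the row before left it, along the tool's axes as they then stand; what a row does not reach is not made up. A row lasts 1/8 s, in which the tool goes at most 62.5 mm and 10.7 degrees, less where a joint would pass 70% of its speed; a pose out of reach is approached as far as the arm can. A call is refused whole if a number of a shift passes 0.0625 or a number of a turn 10.7, either way. A call with a gripper value outside its range is refused whole. The fingers move at their own pace and stop on an object; "squeeze" is the grip in N (left out, the last holds). Time passes only in rows, so rows that do not move let the fingers close. It gives the time, the measured TCP pose, the force, the opening and the grip force at its end, in the units of the state.
- bot.get_obs(): the state, without advancing time (a new reading comes with each control period).
- imaging.read_camera(name): name is "scene" or "top" or "wrist"; returns the picture (400x640x3 uint8, red, green, blue); there is no depth.
- imaging.calibration(name): a dict with "intrinsics" (3x3 intrinsics, pixels), "extrinsics" (4x4, takes a point from camera to world coordinates); the wrist camera has in their place "mount" (4x4, takes a point from camera to tool coordinates, whose origin is the TCP and whose axes are the flange's). Camera axes: x right, y down, z forward; pixel columns grow to the right and rows downward; lengths in m; the calibration is good to about 2 mm. A picture is of the moment at which its call begins: read the wrist's pose just before it. calibration takes no time and is no camera call.
- bot.hand_in(): hands the job in; it is judged then, once.
The state is a dict: "t": time; "q": joint angles; "joint_vel": joint speeds; "joint_torque": joint torques, N m; "eef_pos": TCP position; "tool_rot": TCP orientation; "contact_force": force on the tool from outside, world axes, zero at the start; "torque": the same for the moment, N m; "gripper_width": opening from 0.0 (shut) to 1.0 (fully open); "grasp_force": force on a finger pad.
Only numpy, scipy, OpenCV 4.12 (cv2) and the standard library are available. Lean on these libraries where they do the work, as an engineer would, in place of code of your own. Each camera call takes 0.05 s, during which the arm holds its last target. There are 200 camera calls.

## Task

A stained slide is waiting under the fluorescence microscope, and its filter slider has been left pushed in, at or near the bright-field position. Take the slider's round knob between the fingers and draw it straight out until you feel it click into the middle position, without running on past it, and finish still holding the knob there, with the slider seated in the click. Leave the bottle, dish, slide box and timer where they are.

Things in the scene. Friction and masses are not known exactly. Their poses are not given: they have to be found in the camera images.
- microscope: Cream and black fluorescence microscope, 410 mm tall, fixed to the bench. Origin on the bench under its foot (240 x 190 mm); x towards the eyepieces (pointing away from the robot), y to the side where the slider's knob sticks out. Stage 150 mm wide, top at z 137 mm. Tube that the slider runs through: y -42 to +42, z 222 to 268 mm. Binocular head above: within 50 mm of y = 0.
- filter_slider (a joint): Travel of the aluminium filter slider out along microscope +y (m): 0 pushed in, 0.030 middle, 0.060 outer, stops 1 mm beyond. At each of the three a spring ball clicks into a V seat: from 3 mm away it pulls the slider in (the drag falls by 3 to 8 N, often to a push), at the bottom the drag is back; breaking out takes 8 to 16 N. Between seats 2 to 5 N of drag. Let go within 2 mm, it centres itself.
- slider_knob (a point): Black knurled knob on the slider's 8 mm steel rod: a cylinder 20 mm in diameter, 28 mm long, axis along the microscope's y; the point is its centre, axes as the microscope's. In the microscope's frame it lies at x = 30 mm, y = 108 mm + the slider's value, z = 244 mm and moves with the slider, whose 33 x 24 mm bar ends 58 mm inward of it. Nothing stands beside or above it.
- reagent_bottle: White plastic bottle with a blue screw cap, 68 mm diameter, 170 mm tall, standing loose; origin at the centre of its underside. Leave alone.
- staining_dish: Rectangular glass staining dish, 105 x 85 x 70 mm, with a rack of slides in it, standing loose; origin at the centre of its underside. Leave alone.
- slide_box: Flat grey slide box with a black lid, 177 x 86 x 39 mm, lying loose; origin at the centre of its underside. Leave alone.
- lab_timer: Small pocket timer, 50 x 70 x 18 mm, lying loose; origin at the centre of its underside. Leave alone.

How it is judged:
By the outcome, as a careful person would: the job done as asked, in the order asked, and still so for the second after the job is handed in, while the arm keeps its last pose, push and grip.
It also fails if it takes over 48 s, if anything falls off the work surface, if the arm or the gripper's body presses on something with over 40 N, if the wrist force passes 120 N, or if a joint passes its speed limit or range.

## Working session

There is one attempt and no reset: what is moved stays moved. The work goes in short steps, Python scripts to look and compute and a tool call to move; the robot and the scene stay as the last step left them, time stands still between calls to the robot, and variables do not carry over. Pictures are saved under pics/ and viewed, at most 10 in all, crops included, and the job is handed in when it is done.

Besides the shell and the picture viewer there is one more tool, called after "Emit:" as name(argument=value, ...) on one line, values as JSON. move_arm: Moves the arm, as the interface text tells. Its arguments: {"type":"object","properties":{"commands":{"type":"array","items":{"type":"array","items":{"type":"array","items":{"type":"number"}}}},"squeeze":{"type":"number"}},"required":["commands"]}

```bash
mkdir -p pics; python3 - <<'E'
from station import bot, imaging
import cv2
print(bot.get_obs())
for n in ("scene","top"):
    cv2.imwrite(f"pics/{n}0.png",imaging.read_camera(n)[:,:,::-1]); c=imaging.calibration(n); print(n,c)
print(imaging.calibration("wrist"))
E
```

```text
{'t': 0.0, 'q': array([ 1.08390851,  0.47776747,  0.02236182,  1.55647204, -0.01148931,
        1.1092878 , -0.08312277]), 'joint_vel': array([-3.89600592e-04, -8.84401759e-04, -8.95515641e-05, -2.77370123e-03,
        2.35066890e-03, -1.69365377e-04, -7.43076294e-04]), 'joint_torque': array([-7.90274044e-04, -5.96464348e+01,  1.60737164e+00, -2.81205654e+01,
        1.23586552e-02,  9.30147566e-03, -6.49811852e-06]), 'eef_pos': array([ 0.24936032, -0.62660874,  0.23033933]), 'tool_rot': array([-8.69323888e-04,  9.82119648e-01,  1.88255627e-01, -2.44613875e-04]), 'contact_force': array([ 0.71168932, -0.30340699,  0.25856938]), 'torque': array([-0.01284546, -0.02871839,  0.0052667 ]), 'grasp_force': 0.0, 'gripper_width': 0.9958052021277437}
scene {'intrinsics': array([[509.04601044,   0.        , 318.49667579],
       [  0.        , 509.04601044, 204.36570779],
       [  0.        ,   0.        ,   1.        ]]), 'extrinsics': array([[-0.07299947,  0.76879463, -0.63531559,  1.42416457],
       [ 0.99732086,  0.05927964, -0.04286063,  0.01771134],
       [ 0.00471026, -0.63674229, -0.7
[... 340 characters left out ...]
  [-0.99979425,  0.0182896 , -0.00877185, -0.04211541],
       [ 0.00513753, -0.19002231, -0.98176633,  1.31839081],
       [ 0.        ,  0.        ,  0.        ,  1.        ]])}
{'intrinsics': array([[303.80891015,   0.        , 314.00806821],
       [  0.        , 303.80891015, 197.31353418],
       [  0.        ,   0.        ,   1.        ]]), 'mount': array([[-2.58892428e-04, -9.47118303e-01, -3.20884485e-01,
         8.21056462e-02],
       [ 9.99999885e-01, -3.74900660e-04,  2.99743000e-04,
         2.71465240e-05],
       [-4.04191887e-04, -3.20884371e-01,  9.47118291e-01,
        -1.43654129e-01],
       [ 0.00000000e+00,  0.00000000e+00,  0.00000000e+00,
         1.00000000e+00]])}
```

View pics/scene0.png

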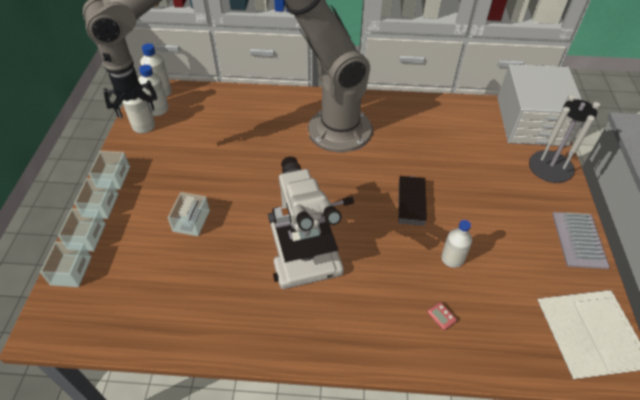

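View pics/top0.png

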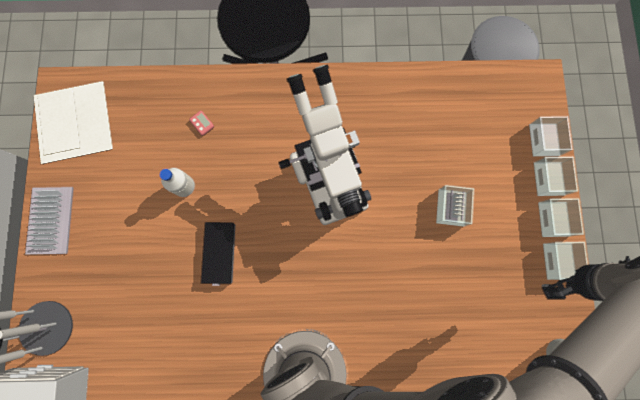

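```bash
python3 - <<'E'
import cv2,numpy as np
a=cv2.imread("pics/scene0.png")[140:300,240:400]; b=cv2.imread("pics/top0.png")[60:230,250:400]
a=cv2.resize(a,(400,400),interpolation=cv2.INTER_CUBIC); b=cv2.resize(b,(375,425),interpolation=cv2.INTER_CUBIC)
c=np.zeros((425,775,3),np.uint8); c[:400,:400]=a; c[:,400:]=b
cv2.imwrite("pics/crop.png",c)
E
```

```text
(no output)
```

View pics/crop.png

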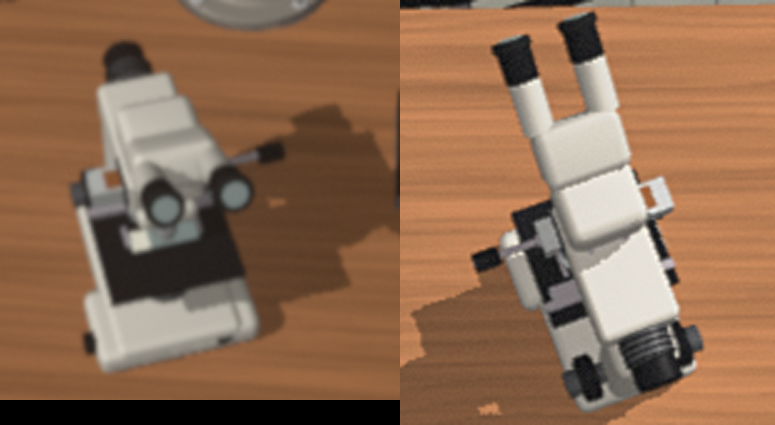

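```bash
cat > h.py <<'E'
import numpy as np
from scipy.spatial.transform import Rotation as R
from station import bot, imaging
def ray(K,T,p):
    d=T[:3,:3]@np.linalg.solve(K,[p[0],p[1],1]); return T[:3,3],d/np.linalg.norm(d)
def cam(n):
    c=imaging.calibration(n)
    if n!="wrist": return c["intrinsics"],c["extrinsics"]
    o=bot.get_obs(); T=np.eye(4); T[:3,3]=o["eef_pos"]; T[:3,:3]=R.from_quat(o["tool_rot"],scalar_first=True).as_matrix()
    return c["intrinsics"],T@c["mount"]
def plane(kt,p,z):
    o,d=ray(*kt,p); return o+d*(z-o[2])/d[2]
def tri(rs):
    A=sum(np.eye(3)-np.outer(d,d) for o,d in rs); b=sum((np.eye(3)-np.outer(d,d))@o for o,d in rs)
    return np.linalg.solve(A,b)
E
python3 - <<'E'
from h import *
s,t=cam("scene"),cam("top")
print(tri([ray(*s,(348,200.8)),ray(*t,(284.4,164))]))
k=plane(s,(348,200.8),.244); k2=plane(t,(284.4,164),.244); print(k,k2)
for kk,c,p in((k,s,(332.8,204.8)),(k2,t,(304,156.5)),(k2,t,(352.5,138))):
    v=kk-plane(c,p,.244); print(np.degrees(np.arctan2(v[1],v[0])),np.linalg.norm(v))
E
```

```text
[0.54991675 0.03704396 0.24098508]
[0.55241775 0.03734723 0.244     ] [0.54918051 0.03646185 0.244     ]
113.1081096526569 0.04293492819257277
110.55169514653679 0.05304385853354196
110.50727456981383 0.18589493887627795
```

Emit:
move_arm(commands=[[[0,0,-0.03,0,0,0,0.0854],[0,0,-0.04,0,0,-9.9,0.0854],[0,0,-0.04,0,0,-9.9,0.0854],[0,0,-0.04,0,0,-9.9,0.0854],[0,0,-0.04,0,0,-9.9,0.0854],[0,0,-0.04,0,0,-9.9,0.0854],[0,0,-0.04,0,0,-9.9,0.0854],[0,0,0,0,0,-9.9,0.0854],[0,0,0,0,0,-9.9,0.0854],[0,0,0,0,0,-9.8,0.0854],[0,0,0,0,0,0,0.0854],[0,0,0,0,0,0,0.0854]]])

```text
t: 1.6
eef_pos: [0.2495, -0.6271, 0.501]
tool_rot: [-0.0, 0.57, 0.822, 0.0]
contact_force: [-0.7, 0.9, 0.0]
gripper_width: 1.001
grasp_force: 0.0
```

Emit:
move_arm(commands=[[[0.0215,0.0414,0,0,0,0,0.0854],[0.0215,0.0414,0,0,0,0,0.0854],[0.0215,0.0414,0,0,0,0,0.0854],[0.0215,0.0414,0,0,0,0,0.0854],[0.0215,0.0414,0,0,0,0,0.0854],[0.0215,0.0414,0,0,0,0,0.0854],[0.0215,0.0414,0,0,0,0,0.0854],[0.0215,0.0414,0,0,0,0,0.0854],[0.0417,0.0202,0,0,0,0,0.0854],[0.0417,0.0202,0,0,0,0,0.0854],[0.0417,0.0202,0,0,0,0,0.0854],[0.0417,0.0202,0,0,0,0,0.0854],[0.0417,0.0202,0,0,0,0,0.0854],[0.0417,0.0202,0,0,0,0,0.0854],[0.0417,0.0202,0,0,0,0,0.0854],[0.0417,0.0202,0,0,0,0,0.0854],[0.0417,0.0202,0,0,0,0,0.0854],[0,0,0,0,0,0,0.0854],[0,0,0,0,0,0,0.0854]]])

```text
t: 3.98
eef_pos: [0.5361, 0.0655, 0.5012]
tool_rot: [0.0, 0.569, 0.822, -0.0]
contact_force: [-1.1, -0.3, -0.1]
gripper_width: 1.0
grasp_force: 0.0
```

```bash
python3 - <<'E'
from h import *
import cv2
o=bot.get_obs(); print(o["q"],o["eef_pos"],o["tool_rot"])
K,T=cam("wrist"); im=imaging.read_camera("wrist")
k=np.linalg.inv(T)@[0.55,0.037,0.243,1]; p=K@k[:3]; print(p/p[2],K@k[:3])
cv2.imwrite("pics/w0.png",im[:,:,::-1])
E
```

```text
[ 0.32935588  0.17502239 -0.67339058  1.40994424  0.10938763  1.59442818
  0.02547628] [0.53609888 0.06549749 0.50121135] [ 1.38937890e-04  5.69313783e-01  8.22120260e-01 -2.74727087e-04]
[316.65861922 181.94119587   1.        ] [132.10886023  75.90522587   0.41719648]
```

View pics/w0.png

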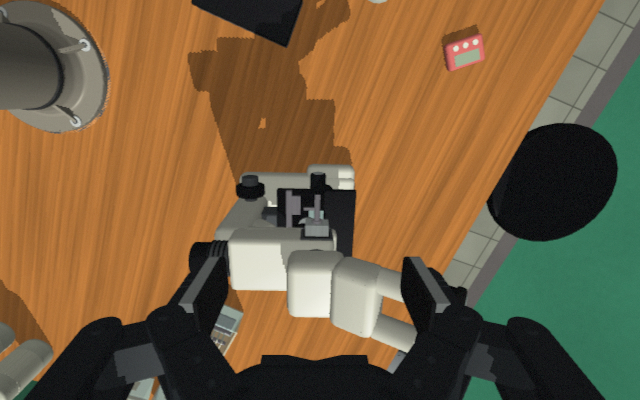

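Emit:
move_arm(commands=[[[0,0,0.04,0,-7.5,0,0.06],[0,0,0.04,0,-7.5,0,0.06],[0.01,0,0.04,0,0,0,0.06],[0.01,0,0,0,0,0,0.06],[0,0,0,0,0,0,0.06]]])

```text
t: 4.65
eef_pos: [0.5352, 0.0699, 0.3794]
tool_rot: [0.108, 0.564, 0.815, -0.073]
contact_force: [0.1, 0.4, -0.1]
gripper_width: 0.705
grasp_force: 0.0
```

```bash
python3 - <<'E'
from h import *
import cv2
o=bot.get_obs(); print(o["q"],o["eef_pos"],o["tool_rot"])
K,T=cam("wrist"); im=imaging.read_camera("wrist")
k=np.linalg.inv(T)@[0.55,0.037,0.243,1]; p=K@k[:3]; p/=p[2]; print(p)
x,y=p[:2].astype(int); x0=x-70;y0=y-60;print(x0,y0)
cv2.imwrite("pics/w1.png",cv2.resize(im[y0:y0+140,x0:x0+140,::-1],(560,560),interpolation=cv2.INTER_CUBIC))
E
```

```text
[ 0.2017372   0.18858521 -0.69822903  1.68504007  0.38937916  1.36123606
 -0.22082544] [0.53519512 0.0699455  0.37936364] [ 0.10778074  0.56406886  0.81536128 -0.07345489]
[316.61682058 183.03221637   1.        ]
246 123
```

View pics/w1.png

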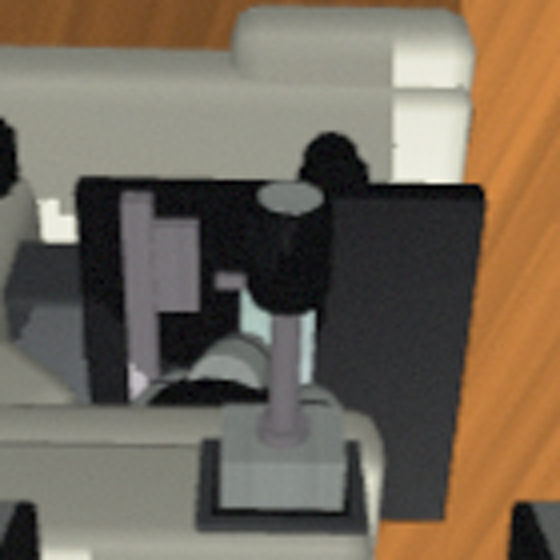

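```bash
python3 - <<'E'
from h import *
c=cam("wrist"); f=lambda x,y:(246+x/4,123+y/4)
T=c[1]; Rt=R.from_quat(bot.get_obs()["tool_rot"],scalar_first=True).as_matrix()
for z in(.241,.244):
    a=plane(c,f(291,197),z); b=plane(c,f(284.5,438),z); d=a-b; L=np.linalg.norm(d); ctr=a-d/L*.014
    print(z,a,b,L,np.degrees(np.arctan2(d[1],d[0])),ctr)
    g=Rt.T@(ctr-bot.get_obs()["eef_pos"]); print(g, Rt.T@(d/L))
print(tri([ray(*c,f(291,197)) ,ray(*c,f(291,197))]) if 0 else "")
E
```

```text
0.241 [0.54875477 0.04738634 0.241     ] [ 0.5742939  -0.02366889  0.241     ] 0.07550557538033652 109.76978044472786 [0.55349015 0.03421151 0.241     ]
[-0.00221872  0.00378967  0.14438284] [ 0.96578717  0.01525224 -0.25888708]
0.244 [0.54811057 0.04892242 0.244     ] [ 0.57335073 -0.02130102  0.244     ] 0.07462168937782955 109.7697804447278 [0.55284595 0.03574759 0.244     ]
[-0.00138786  0.00373721  0.14105396] [ 0.96578717  0.01525224 -0.25888708]
```

Emit:
move_arm(commands=[[[-0.0015,0.003,0.03,0,0,0,0.06],[0,0,0.03,0,0,0,0.06],[0,0,0.03,0,0,0,0.06],[0,0,0.03,0,0,0,0.06],[0,0,0.02,0,0,0,0.06],[0,0,0.018,0,0,0,0.06],[0,0,0,0,0,0,0.06],[0,0,0,0,0,0,0.06]]])

```text
t: 5.7
eef_pos: [0.5531, 0.0316, 0.2265]
tool_rot: [0.108, 0.564, 0.816, -0.074]
contact_force: [0.3, -0.4, 1.1]
gripper_width: 0.701
grasp_force: 0.0
```

```bash
python3 - <<'E'
from h import *
import cv2
im=imaging.read_camera("wrist")
cv2.imwrite("pics/w2.png",im[:,:,::-1])
E
```

```text
(no output)
```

View pics/w2.png

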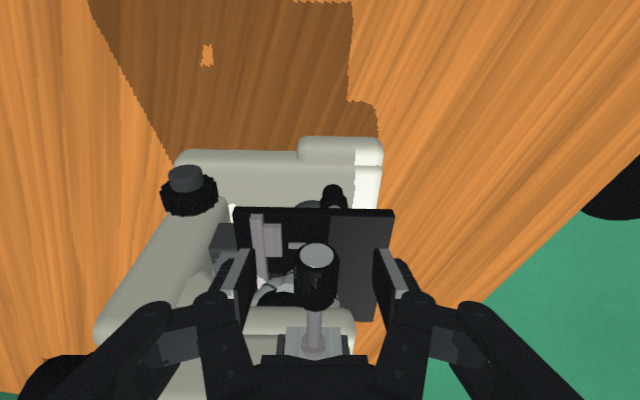

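Emit:
move_arm(commands=[[[0,0.0005,0,0,0,0,0.04],[0,0,0,0,0,0,0.03],[0,0,0,0,0,0,0.02],[0,0,0,0,0,0,0.01],[0,0,0,0,0,0,0.005],[0,0,0,0,0,0,0.005],[0,0,0,0,0,0,0.005],[0,0,0,0,0,0,0.005]]], squeeze=60)

```text
t: 6.75
eef_pos: [0.5536, 0.0317, 0.2261]
tool_rot: [0.108, 0.564, 0.816, -0.074]
contact_force: [3.2, 1.5, 4.8]
gripper_width: 0.211
grasp_force: 58.5
```

Emit:
move_arm(commands=[[[0.00097,0,-0.00026,0,0,0,0.005],[0.00097,0,-0.00026,0,0,0,0.005],[0,0,0,0,0,0,0.005]]])

```text
t: 7.12
eef_pos: [0.5534, 0.0318, 0.2261]
tool_rot: [0.109, 0.564, 0.815, -0.074]
contact_force: [6.9, -1.7, 2.4]
gripper_width: 0.215
grasp_force: 58.4
```

```bash
cat > m.py <<'E'
from h import *
o=bot.get_obs(); u=np.array([np.cos(np.radians(110.4)),np.sin(np.radians(110.4)),0]); v=np.array([u[1],-u[0],0])
d=o["eef_pos"]-np.array([0.5536,0.0317,0.2261]); F=o["contact_force"]
print("travel mm",(d@u*1e3).round(2),"side",(d@v*1e3).round(2),"dz",(d[2]*1e3).round(2),"F u,v,z",(F@u).round(1),(F@v).round(1),F[2].round(1),o["t"],o["gripper_width"],o["grasp_force"])
E
python3 m.py
```

```text
travel mm 0.19 side -0.1 dz 0.01 F u,v,z -4.0 5.9 2.4 7.125 0.21502596293386314 58.43010663986206
```

Emit:
move_arm(commands=[[[0.00097,0,-0.00026,0,0,0,0.005],[0.00097,0,-0.00026,0,0,0,0.005],[0,0,0,0,0,0,0.005]]])

```text
t: 7.5
eef_pos: [0.5531, 0.0326, 0.2261]
tool_rot: [0.109, 0.564, 0.815, -0.075]
contact_force: [9.7, -3.4, 2.2]
gripper_width: 0.211
grasp_force: 58.5
```

```bash
python3 m.py
```

```text
travel mm 1.04 side -0.12 dz 0.04 F u,v,z -6.6 7.9 2.2 7.5 0.21119198884115759 58.47622096538544
```

Emit:
move_arm(commands=[[[0.00097,0,-0.00026,0,0,0,0.005],[0.00097,0,-0.00026,0,0,0,0.005],[0,0,0,0,0,0,0.005]]])

```text
t: 7.88
eef_pos: [0.5525, 0.0345, 0.2262]
tool_rot: [0.109, 0.564, 0.815, -0.074]
contact_force: [8.1, -4.0, 2.2]
gripper_width: 0.213
grasp_force: 58.5
```

```bash
python3 m.py
```

```text
travel mm 3.04 side -0.08 dz 0.06 F u,v,z -6.5 6.2 2.2 7.875 0.2125819382853288 58.48710536956787
```

Emit:
move_arm(commands=[[[0.00097,0,-0.00026,0,0,0,0.005],[0.00097,0,-0.00026,0,0,0,0.005],[0,0,0,0,0,0,0.005]]])

```text
t: 8.25
eef_pos: [0.5519, 0.0362, 0.2261]
tool_rot: [0.109, 0.564, 0.815, -0.075]
contact_force: [8.9, -3.8, 2.0]
gripper_width: 0.214
grasp_force: 58.5
```

```bash
python3 m.py
```

```text
travel mm 4.82 side -0.07 dz 0.03 F u,v,z -6.7 7.0 2.0 8.25 0.2135307624869207 58.48080039024353
```

Emit:
move_arm(commands=[[[0.00097,0,-0.00026,0,0,0,0.005],[0.00097,0,-0.00026,0,0,0,0.005],[0,0,0,0,0,0,0.005]]])

```text
t: 8.62
eef_pos: [0.5512, 0.0381, 0.2262]
tool_rot: [0.109, 0.564, 0.815, -0.074]
contact_force: [9.2, -3.5, 0.8]
gripper_width: 0.214
grasp_force: 58.5
```

```bash
python3 m.py
```

```text
travel mm 6.85 side -0.02 dz 0.07 F u,v,z -6.4 7.4 0.8 8.625 0.21378907564685026 58.482096791267395
```

Emit:
move_arm(commands=[[[0.00097,0,-0.00026,0,0,0,0.005],[0.00097,0,-0.00026,0,0,0,0.005],[0,0,0,0,0,0,0.005]]])

```text
t: 9.0
eef_pos: [0.5505, 0.04, 0.2261]
tool_rot: [0.109, 0.564, 0.815, -0.074]
contact_force: [10.1, -3.9, 1.8]
gripper_width: 0.212
grasp_force: 58.5
```

```bash
python3 m.py
```

```text
travel mm 8.92 side -0.03 dz 0.04 F u,v,z -7.2 8.1 1.8 9.0 0.21153578172066667 58.4831428527832
```

Emit:
move_arm(commands=[[[0.00097,0.0015,-0.00026,0,0,0,0.005],[0.00097,0.001,-0.00026,0,0,0,0.005],[0,0,0,0,0,0,0.005]]])

```text
t: 9.38
eef_pos: [0.5503, 0.0413, 0.226]
tool_rot: [0.108, 0.565, 0.814, -0.077]
contact_force: [1.8, -6.3, 7.0]
gripper_width: 0.211
grasp_force: 59.2
```

```bash
python3 m.py; python3 - <<'E'
from h import *
import cv2
im=imaging.read_camera("wrist")
a=cv2.imread("pics/w2.png")[200:400,200:440]
cv2.imwrite("pics/w3.png",cv2.resize(np.hstack([a,im[200:400,200:440,::-1]]),(800,334)))
E
```

```text
travel mm 10.12 side 0.22 dz -0.11 F u,v,z -6.5 -0.5 7.0 9.375 0.21090059811074163 59.18305814266205
```

View pics/w3.png

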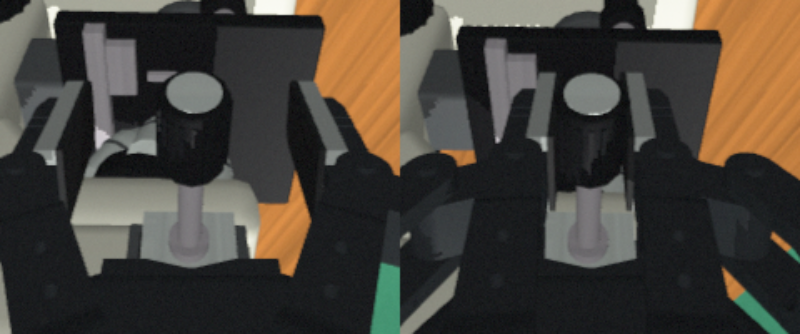

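Emit:
move_arm(commands=[[[0.00097,0,-0.00026,0,0,0,0.005],[0.00097,0,-0.00026,0,0,0,0.005],[0.00097,0,-0.00026,0,0,0,0.005],[0.00097,0,-0.00026,0,0,0,0.005],[0,0,0,0,0,0,0.005]]])

```text
t: 10.05
eef_pos: [0.5487, 0.0455, 0.2259]
tool_rot: [0.108, 0.565, 0.814, -0.077]
contact_force: [1.5, -4.6, 6.4]
gripper_width: 0.214
grasp_force: 59.1
```

```bash
python3 m.py
```

```text
travel mm 14.61 side 0.26 dz -0.15 F u,v,z -4.9 -0.2 6.4 10.05 0.21398794265919432 59.13135766983032
```

Emit:
move_arm(commands=[[[0.00097,0,-0.00026,0,0,0,0.005],[0.00097,0,-0.00026,0,0,0,0.005],[0.00097,0,-0.00026,0,0,0,0.005],[0.00097,0,-0.00026,0,0,0,0.005],[0,0,0,0,0,0,0.005]]])

```text
t: 10.68
eef_pos: [0.5472, 0.0499, 0.226]
tool_rot: [0.108, 0.565, 0.815, -0.076]
contact_force: [1.2, -3.4, 7.1]
gripper_width: 0.215
grasp_force: 59.3
```

```bash
python3 m.py
```

```text
travel mm 19.32 side 0.4 dz -0.13 F u,v,z -3.6 -0.0 7.1 10.675 0.21507759818548933 59.34173762798309
```

Emit:
move_arm(commands=[[[0.00097,0,-0.00026,0,0,0,0.005],[0,0,0,0,0,0,0.005]]])

```text
t: 10.92
eef_pos: [0.5471, 0.0501, 0.226]
tool_rot: [0.108, 0.565, 0.815, -0.077]
contact_force: [2.1, -6.1, 6.6]
gripper_width: 0.216
grasp_force: 59.1
```

```bash
python3 m.py
```

```text
travel mm 19.55 side 0.37 dz -0.12 F u,v,z -6.4 -0.2 6.6 10.925 0.21582572042425935 59.136950969696045
```

Emit:
move_arm(commands=[[[0.00097,0,-0.00026,0,0,0,0.005],[0,0,0,0,0,0,0.005]]])

```text
t: 11.18
eef_pos: [0.547, 0.0503, 0.226]
tool_rot: [0.109, 0.565, 0.814, -0.077]
contact_force: [2.9, -6.9, 6.2]
gripper_width: 0.213
grasp_force: 58.9
```

```bash
python3 m.py
```

```text
travel mm 19.71 side 0.34 dz -0.1 F u,v,z -7.5 0.3 6.2 11.175 0.21319949813786354 58.94506752490997
```

```bash
python3 - <<'E'
from h import *
K=imaging.calibration("wrist")["intrinsics"]; T=np.eye(4); T[:3,3]=[0.53519512,0.0699455,0.37936364]
T[:3,:3]=R.from_quat([0.10778074,0.56406886,0.81536128,-0.07345489],scalar_first=True).as_matrix(); T=T@imaging.calibration("wrist")["mount"]
u=np.array([np.cos(np.radians(110.4)),np.sin(np.radians(110.4)),0])
f=lambda x,y:(246+x/4,123+y/4)
k=plane((K,T),f(291,197),.244)@u-.014
for n,p,z in(("end face bottom",(284,405),.232),("rod foot",(284,438),.244),("end top edge",(284,455),.256),("bar in tube top",(284,510),.256),("frame outer low",(200,440),.222),("frame top",(284,530),.268)):
    print(n,((plane((K,T),f(*p),z)@u-k)*1e3).round(1))
# pixel rows predicted for points
v=np.array([u[1],-u[0],0]); K0=plane((K,T),f(291,197),.244)-.014*u
for n,dy,z in(("endtop",-58,.256),("endbot",-58,.232),("tubetop s=0",-66,.256),("tubetop s=10",-76,.256),("tube low s0",-66,.232),("tube low s10",-76,.232)):
    P=K0+u*dy*1e-3; P[2]=z; c=np.linalg.inv(T)@np.r_[P,1]; q=K@c[:3]; q=q/q[2]; print(n,(q[:2]-[246,123])*4)
E
```

```text
end face bottom -58.7
rod foot -60.4
end top edge -56.0
bar in tube top -75.6
frame outer low -80.0
frame top -71.2
endtop [288.09822253 460.71253814]
endbot [287.00750417 403.16352932]
tubetop s=0 [287.74670861 483.53503248]
tubetop s=10 [287.320699   511.19425576]
tube low s0 [286.6906232  425.40195127]
tube low s10 [286.30589422 452.40188488]
```

```bash
python3 - <<'E'
import cv2
a=cv2.imread("pics/w1.png")[380:560,150:420]
cv2.imwrite("pics/w1b.png",cv2.resize(a,(780,520),interpolation=cv2.INTER_CUBIC))
E
```

```text
(no output)
```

View pics/w1b.png

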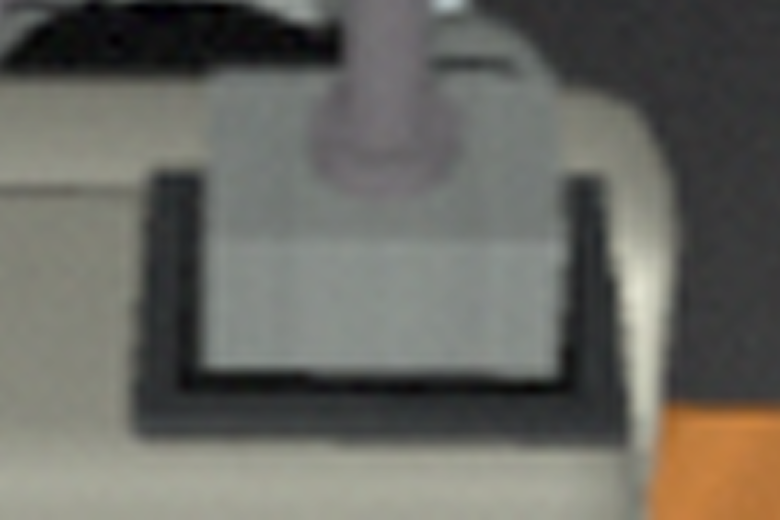

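Emit:
move_arm(commands=[[[-0.00097,0,0.00026,0,0,0,0.005],[-0.00097,0,0.00026,0,0,0,0.005],[-0.00097,0,0.00026,0,0,0,0.005],[0,0,0,0,0,0,0.005]]])

```text
t: 11.68
eef_pos: [0.5472, 0.05, 0.2259]
tool_rot: [0.108, 0.564, 0.815, -0.076]
contact_force: [-0.8, -1.0, 7.8]
gripper_width: 0.218
grasp_force: 59.4
```

```bash
python3 m.py
```

```text
travel mm 19.38 side 0.37 dz -0.17 F u,v,z -0.6 -1.1 7.8 11.675 0.2181801587417526 59.44862723350525
```

Emit:
move_arm(commands=[[[-0.00097,0,0.00026,0,0,0,0.005],[-0.00097,0,0.00026,0,0,0,0.005],[0,0,0,0,0,0,0.005]]])

```text
t: 12.05
eef_pos: [0.5474, 0.0496, 0.2259]
tool_rot: [0.107, 0.564, 0.815, -0.075]
contact_force: [-3.0, 1.2, 10.1]
gripper_width: 0.215
grasp_force: 59.8
```

```bash
python3 m.py
```

```text
travel mm 18.89 side 0.43 dz -0.22 F u,v,z 2.2 -2.4 10.1 12.05 0.21468303590603133 59.76146221160889
```

Emit:
move_arm(commands=[[[-0.00097,0,0.00026,0,0,0,0.005],[-0.00097,0,0.00026,0,0,0,0.005],[0,0,0,0,0,0,0.005]]])

```text
t: 12.42
eef_pos: [0.5476, 0.0492, 0.2259]
tool_rot: [0.106, 0.564, 0.816, -0.075]
contact_force: [-5.0, 4.7, 9.8]
gripper_width: 0.213
grasp_force: 60.1
```

```bash
python3 m.py
```

```text
travel mm 18.51 side 0.47 dz -0.24 F u,v,z 6.2 -3.1 9.8 12.425 0.2129203922951304 60.08586287498474
```

Emit:
move_arm(commands=[[[0.00097,0,-0.00026,0,0,0,0.005],[0.00097,0,-0.00026,0,0,0,0.005],[0.00097,0,-0.00026,0,0,0,0.005],[-0.00026,0,-0.00097,0,0,0,0.005],[0,0,0,0,0,0,0.005],[0,0,0,0,0,0,0.005]]])

```text
t: 13.18
eef_pos: [0.5473, 0.0497, 0.2261]
tool_rot: [0.107, 0.564, 0.815, -0.076]
contact_force: [-0.5, -3.4, 2.7]
gripper_width: 0.213
grasp_force: 59.0
```

```bash
python3 m.py
```

```text
travel mm 19.05 side 0.4 dz 0.01 F u,v,z -3.0 -1.7 2.7 13.175 0.2132763770149158 58.96928787231445
```

```bash
python3 - <<'E'
from h import *
import cv2
s=imaging.read_camera("scene")[150:270,250:410,::-1]; t=imaging.read_camera("top")[100:220,230:390,::-1]
cv2.imwrite("pics/fin.png",np.hstack([cv2.resize(x,(400,300),interpolation=cv2.INTER_CUBIC) for x in(s,t)]))
E
python3 m.py
```

```text
travel mm 19.12 side 0.44 dz 0.02 F u,v,z -3.3 -2.9 2.6 13.275 0.21236151117362295 59.01330828666687
```

View pics/fin.png

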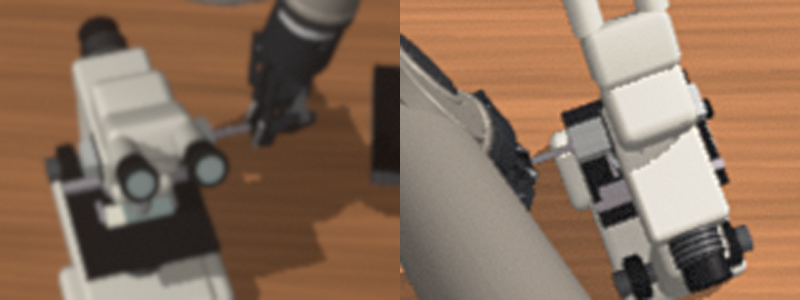

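```bash
python3 -c "
from station import bot
print(bot.hand_in())"
```

```text
the job is handed in; nothing more can be done
None
```

I drew the slider out about 19 mm, until it held firm against both pull and push, and handed the job in still gripping the knob. I take that as the middle click: the first close-up showed it starting some 8–10 mm out, but no picture confirmed the end position. I did not touch the bottle, dish, slide box or timer.

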